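# Seat a bearing housing in its assembly fixture and pin it

## Robot

A 6-joint arm with a two-finger parallel gripper is mounted at the origin on the work surface. World frame = base frame: x ahead of the robot, y to its left, z up, the work surface at z = 0. Lengths are in m, angles in rad, forces in N, time in s.
With the tool pointing down it reaches from about 0.325 to 0.85 m from the base axis. Payload 4.4 kg.
Tool frame: the origin (TCP) lies on the mounting face of the last link; the fingertips stand 199 mm ahead of it and the grasp point (between the pads) lies 180 mm ahead of it; z points along the fingers, y is the direction in which the jaws open and shut (so a half turn about z gives the same grasp; the last joint's range is limited). The gripper opens to 94 mm and grips with 3 to 60 N. Pads are 16 mm wide; open, the fingers measure 119 mm over their backs; the gripper's body (75 mm by 177 mm) begins 78 mm behind the grasp point.
Start: joints at [-1.284, 0.207, 1.542, -0, 1.393, -0.15], TCP at [0.244, -0.521, 0.405] pointing down, gripper open.
Joint ranges: [-2.73, 2.73], [-0.86, 2.22], [0.23, 2.46], [-1.11, 4.25], [0.08, 2.63], [-2.82, 2.82]. Speed limits (rad/s): [2.79, 2.79, 3.14, 3.14, 3.14, 3.14].

## Interface

Orientations are given as a unit quaternion [x, y, z, w].
In Python, from cell import * gives the robot as it stands. Calls block until the motion is done:
- goto(position, orientation): joint-space move of the TCP to a pose.
- move_l(position, frame=None, vel=0.15, stop_force=None): straight line of the TCP; frame=None keeps the orientation; vel is the mean speed in m/s. With stop_force (N) it stops when the force on the tool has changed by that much, and returns True; else False.
- set_joints(angles): joint-space move.
- set_gripper(opening, grasp_force=None): opening from 0.0 (shut) to 1.0 (fully open); grasp_force is the grip in N (None keeps the last); returns when the fingers have stopped.
- dwell(seconds).
- solve_ik(position, orientation): joint angles nearest the present ones, or None.
- grab_frame(name): name is "scene" or "top" or "wrist"; returns a dict with "image" (480x640x3 uint8, red, green, blue), "z_map" (480x640 float32, m along the optical axis (not along the pixel's ray), 0 where there is no reading), "fovy" (degrees; the focal length in pixels is half the picture's height over the tangent of half this angle, whatever the lens; pixels are square), "cx", "cy" (the principal point, pixels), "rvec" (rotation vector, rad) and "tvec" (3), from world to camera coordinates, as OpenCV has them. Camera axes: x right, y down, z forward; pixel columns grow to the right and rows downward; lengths in m; the calibration is good to about 2 mm. A picture is of the moment at which its call begins.
A pose or a line that the arm cannot do raises Unreachable and nothing moves.
- sign_off(): hands the job in, once; it reports no verdict.
Readings, each from a call of its own:
- current_time_s(): time.
- current_q(): joint angles.
- current_dq(): joint speeds.
- current_effort(): joint torques, N m.
- current_ee_pos(): TCP position.
- current_tool_rot(): TCP orientation.
- current_wrist_force(): force on the tool from outside, world axes, zero at the start.
- current_moment(): the same for the moment, N m.
- current_grip_width(): opening from 0.0 (shut) to 1.0 (fully open).
Only numpy, scipy, OpenCV 4.12 (cv2) and the standard library are available. Lean on these libraries where they do the work, as an engineer would, in place of code of your own. Each camera call takes 0.05 s, during which the arm holds its last target.

## Task

Seat the bearing housing flat and square in the pocket of the assembly fixture, setting it down rather than dropping it. Then take the round-knobbed retaining pin from the rack and push it down through the hole in the housing's foot and the fixture's hole beneath it until its collar rests on the foot. Let go, and leave the other things on the bench where they are.

Things in the scene. Friction and masses are not known exactly. Their poses are not given: they have to be found in the camera images.
- housing: Loose cast aluminium bearing housing (pillow block), 0.45 to 0.75 kg, upright on the bench. Origin: centre of its underside, z up. Its base, 150 mm long (x) and 14 mm thick, is T-shaped from above: a foot 60 mm wide (y) from x = -75 to +15 mm, with two bolt heads 4 mm high; a foot 36 mm wide from +15 to +75 mm, with a hole.
- housing_grip (a point): Point to grip the housing: in the middle of the upright, round-topped bearing body that stands on its base, 42 mm above the underside, on the origin's vertical; axes as the housing. The body has flat parallel faces 36 mm apart (y = -18 and +18 mm), is 56 mm long (x) and its top is 62 mm above the underside.
- housing_hole (a point): Centre of the vertical 17 mm through hole in the housing's narrow foot (housing x = +57 mm, y = 0), at the foot's upper face, 14 mm above the underside; axes as the housing.
- fixture: Assembly fixture: dark steel block fixed to the bench, 200 (x) x 110 (y) x 44 mm high, with a T-shaped pocket in its upper face. Origin: centre of its underside. Its yaw and the housing's differ by at most 1.7 rad at the start.
- pocket (a point): Centre of the pocket's floor, 32 mm above the bench, 12 mm deep; axes as the fixture. Outline: the housing's base plus 2 mm all round: 64 mm wide from x = -77 to +17 mm, 40 mm wide from +17 to +77 mm; upper 4 mm of the walls bevelled at 45 degrees. The housing seats with origin and axes on this frame, only that way round, standing 2 mm proud.
- fixture_hole (a point): Centre of the mouth, in the pocket's floor, of the fixture's vertical 17 mm hole (pocket x = +57 mm, y = 0); it goes 32 mm down to the bench.
- pin: Loose steel retaining pin, 77 mm long, 0.15 kg, upright in one of the rack's holes, tip 8 mm above the bench. Origin: centre of its lower tip, z up. Shank 12 mm in diameter, 42 mm long, its lowest 5 mm tapered to 6 mm; then a collar 30 mm in diameter, 5 mm thick; then a round knob 22 mm in diameter, 30 mm high. Fully home, its tip is 28 mm below the pocket's floor.
- rack: Wooden rack block fixed to the bench, 140 (x) x 56 (y) x 50 mm high, origin at the centre of its underside. Two vertical 17 mm holes at x = -40 and +40 mm hold the retaining pin and the T-handled key.
- tkey: Bystander: steel key with a black crossbar handle 70 mm long (along its y, across the rack), standing in the other hole of the rack, its top 82 mm above its tip and 90 mm above the bench. Leave it there. Origin: centre of its lower tip.
- flange: Bystander: copper-coloured ring lying flat, 84 mm in diameter, 12 mm high. Origin: centre of its underside.
- gear: Bystander: dark steel gear lying flat, 77 mm in diameter, 26 mm high at the hub. Origin: centre of its underside.
- wrench: Bystander: steel wrench 190 mm long lying at the back of the bench.
- mallet: Bystander: hammer 260 mm long lying at the robot's right.
- oil: Bystander: grey oil bottle 140 mm high, 60 mm in diameter, standing at the robot's left. Origin: centre of its underside.
There are look-alikes about, which are no part of the job. Leave any green look-alike of the fixture alone.

How it is judged:
By the outcome, as a careful person would: the job done as asked, in the order asked, and still so for the second after the job is handed in, with the robot touching nothing.
It also fails if it takes over 64 s, if anything falls off the work surface, if the arm or the gripper's body presses on something with over 40 N, if the wrist force passes 120 N, or if a joint passes its speed limit or range.

## Working session

There is one attempt and no reset: what is moved stays moved. The work goes in short steps, each a Python script; the robot and the scene stay as the last script left them, time stands still between calls to the robot, and variables do not carry over. Pictures are saved under pics/ and viewed, and the job is handed in when it is done.

```bash
mkdir -p pics; ls
python3 - <<'E'
from cell import *
import numpy as np, cv2
print(current_time_s())
for n in ["scene","top","wrist"]:
    f=grab_frame(n); np.savez(f"f_{n}.npz",**f)
    cv2.imwrite(f"pics/{n}0.png",f["image"][:,:,::-1])
    print(n,f["fovy"],f["cx"],f["cy"],f["rvec"],f["tvec"],(f["z_map"]>0).mean())
E
```

```text
pics
0.0
scene 52.65112256192724 328.27259968150867 241.60151793303618 [ 1.91701457  1.82761765 -0.56195231] [-0.04098936 -0.36252446  1.44138915] 0.995966796875
top 57.350127965086685 323.91506882189697 238.99817731203038 [ 2.10253639 -2.13058045  0.17195609] [0.00994566 0.46245996 0.97892101] 0.996015625
wrist 60.381993696655165 319.399802748951 236.54726027123405 [-2.46096624  1.56519388  0.20629862] [-0.5729911  -0.02759273  0.39078328] 0.99603515625
```

View pics/scene0.png

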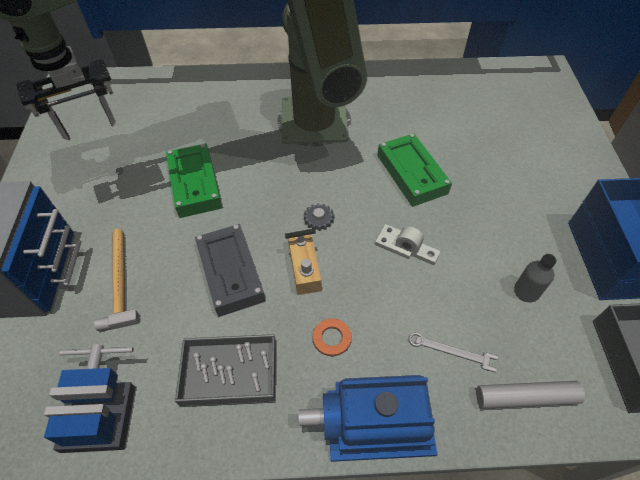

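View pics/top0.png

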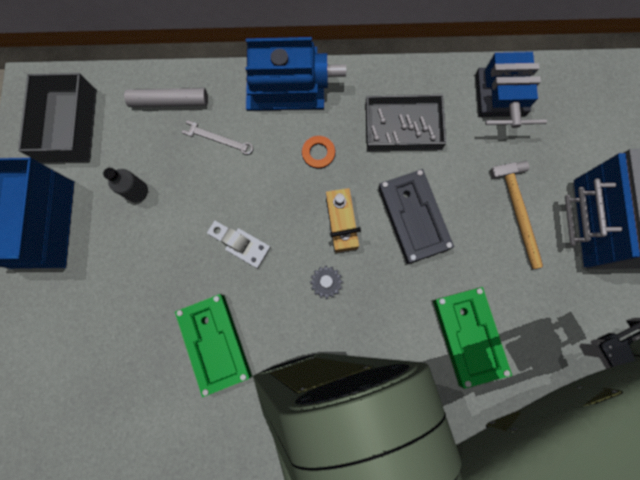

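View pics/wrist0.png

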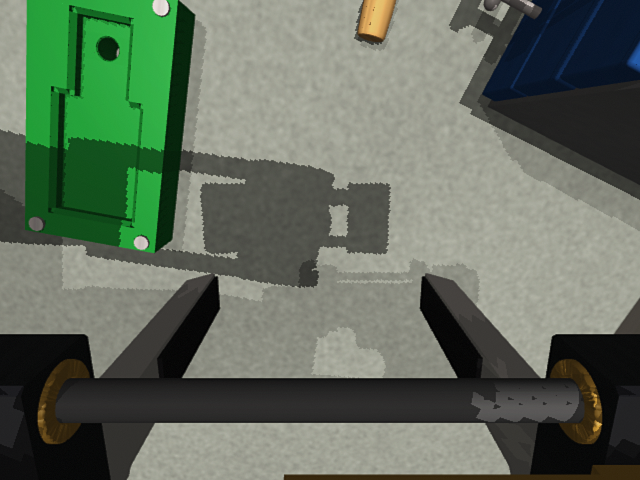

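```bash
cat > h.py <<'E'
import numpy as np, cv2
def cam(f):
    F=240/np.tan(np.radians(float(f["fovy"]))/2)
    K=np.array([[F,0,float(f["cx"])],[0,F,float(f["cy"])],[0,0,1]])
    R=cv2.Rodrigues(np.array(f["rvec"],float))[0]; return K,R,np.array(f["tvec"],float)
def world(f):
    K,R,t=cam(f); z=np.array(f["z_map"],float); v,u=np.mgrid[:480,:640]
    c=np.stack([(u-K[0,2])/K[0,0]*z,(v-K[1,2])/K[1,1]*z,z],-1)
    return (c-t)@R
def ray(f,uv,h):
    K,R,t=cam(f); uv=np.atleast_2d(uv).astype(float)
    d=np.c_[(uv-K[:2,2])/K[0,0],np.ones(len(uv))]@R; o=-R.T@t
    return o+d*((h-o[2])/d[:,2])[:,None]
def proj(f,p):
    K,R,t=cam(f); c=np.atleast_2d(p)@R.T+t; q=c@K.T; return q[:,:2]/q[:,2:]
E
python3 - <<'E'
import numpy as np,cv2
from h import *
for n,(x0,y0,x1,y1) in dict(top=(190,150,470,310),scene=(180,190,460,350)).items():
    f=np.load(f"f_{n}.npz"); im=f["image"][y0:y1,x0:x1,::-1]
    cv2.imwrite(f"pics/{n}_z.png",cv2.resize(im,None,fx=2.8,fy=2.8,interpolation=cv2.INTER_CUBIC))
    W=world(f)
    P=dict(top=[(238,243),(217,230),(257,253),(420,225),(340,200),(347,243),(318,152),(326,282),(300,190),(398,183)],scene=[(408,238),(389,236),(430,252),(240,285),(306,262),(302,235),(332,336)])[n]
    for p in P: print(n,p,W[p[1],p[0]].round(3))
E
```

```text
top (238, 243) [0.454 0.201 0.056]
top (217, 230) [0.497 0.266 0.   ]
top (257, 253) [0.437 0.165 0.012]
top (420, 225) [ 0.494 -0.222  0.034]
top (340, 200) [ 0.543 -0.034  0.088]
top (347, 243) [ 0.451 -0.049  0.05 ]
top (318, 152) [ 0.693  0.017 -0.   ]
top (326, 282) [0.364 0.    0.025]
top (300, 190) [ 0.595  0.063 -0.001]
top (398, 183) [ 0.595 -0.174  0.042]
scene (408, 238) [0.48  0.203 0.059]
scene (389, 236) [0.441 0.168 0.015]
scene (430, 252) [0.486 0.263 0.005]
scene (240, 285) [ 0.572 -0.185  0.033]
scene (306, 262) [ 0.549 -0.035  0.083]
scene (302, 235) [ 0.476 -0.042  0.083]
scene (332, 336) [0.691 0.015 0.003]
```

View pics/top_z.png

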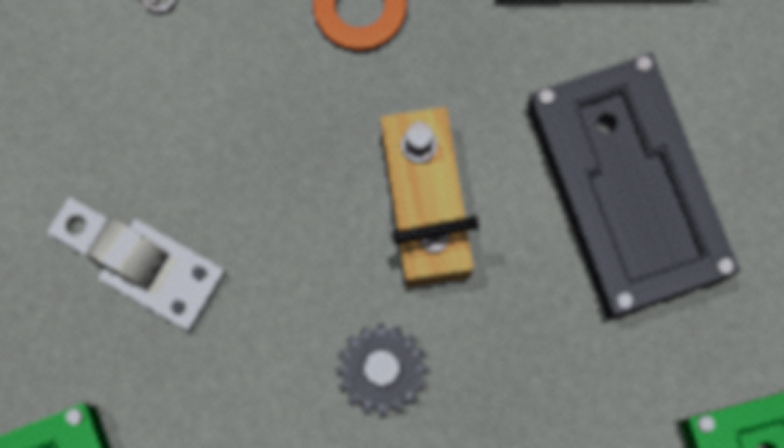

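View pics/scene_z.png

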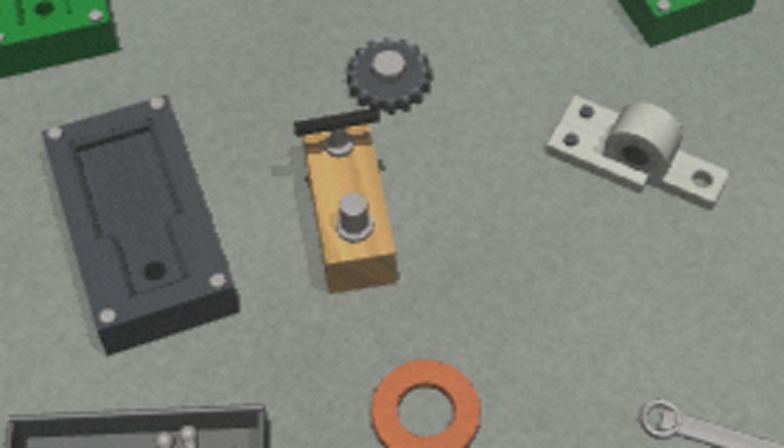

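Run:
```python
import numpy as np,cv2
from h import *
from cell import *
f=np.load("f_top.npz"); s=lambda a,o:np.array(a)/2.8+o
T=lambda a,h:print(ray(f,s(a,(190,150)),h).round(4))
T([(76,223),],.014);T([(199,272),(178,307)],.018);T([(546,97),(644,64),(725,266),(624,300)],.044);T([(419,133)],.085);T([(605,122)],.032)
g=np.load("f_scene.npz")
S=lambda a,h:print("s",ray(g,s(a,(180,190)),h).round(4))
S([(703,179)],.014);S([(587,111),(571,139)],.018);S([(157,103),(217,281),(107,316),(55,132)],.044);S([(354,202)],.085);S([(155,271)],.032)
w=np.load("f_wrist.npz");K,R,t=cam(w)
from scipy.spatial.transform import Rotation as Ro
p=np.array(current_ee_pos());q=Ro.from_quat(current_tool_rot()).as_matrix()
print("cam in tool",q.T@(-R.T@t-p)); print((R@q).round(3)); print(q.round(3))
```

```text
[[0.4947 0.262  0.014 ]]
[[0.4496 0.1543 0.018 ]
 [0.4198 0.1717 0.018 ]]
[[ 0.5911 -0.1425  0.044 ]
 [ 0.6187 -0.2266  0.044 ]
 [ 0.4438 -0.2841  0.044 ]
 [ 0.4168 -0.2     0.044 ]]
[[ 0.5498 -0.0337  0.085 ]]
[[ 0.5717 -0.1934  0.032 ]]
s [[0.4973 0.2622 0.014 ]]
s [[0.4245 0.1713 0.018 ]
 [0.4535 0.1538 0.018 ]]
s [[ 0.4175 -0.2009  0.044 ]
 [ 0.5933 -0.1438  0.044 ]
 [ 0.62   -0.2276  0.044 ]
 [ 0.444  -0.2851  0.044 ]]
s [[ 0.5509 -0.034   0.085 ]]
s [[ 0.5753 -0.1952  0.032 ]]
cam in tool [ 0.07342487 -0.0010307   0.01998725]
[[-0.     1.     0.   ]
 [-0.966 -0.    -0.257]
 [-0.257 -0.     0.966]]
[[ 0.906  0.424 -0.   ]
 [ 0.424 -0.906  0.002]
 [ 0.    -0.002 -1.   ]]
```

```bash
cat >> h.py <<'E'
from scipy.spatial.transform import Rotation as Ro
def quat(h):  # tool down, tool x at heading h
    c,s=np.cos(h),np.sin(h)
    return Ro.from_matrix(np.array([[c,s,0],[s,-c,0],[0,0,-1.]])).as_quat()
E
python3 - <<'E'
from cell import *
from h import *
for n,p,h in [("fix",(.5176,-.2133,.392),18.2),("rack",(.550,-.034,.40),18.2-10),("hous",(.465,.213,.36),58.8)]:
    goto(list(p),list(quat(np.radians(h)))); dwell(.15)
    f=grab_frame("wrist"); np.savez(f"w_{n}.npz",**f)
    cv2.imwrite(f"pics/w_{n}.png",f["image"][:,:,::-1]); print(n,current_time_s(),np.round(current_q(),2),np.round(current_ee_pos(),4))
E
```

```text
fix 1.875 [-0.55  0.19  1.59 -0.    1.36  0.71] [ 0.5173 -0.2143  0.3921]
rack 2.8333 [-0.22  0.16  1.61 -0.    1.38  1.21] [ 0.55   -0.0355  0.3999]
hous 4.0667 [ 0.26  0.11  1.74 -0.    1.28  0.8 ] [0.4658 0.2119 0.3603]
```

View pics/w_fix.png

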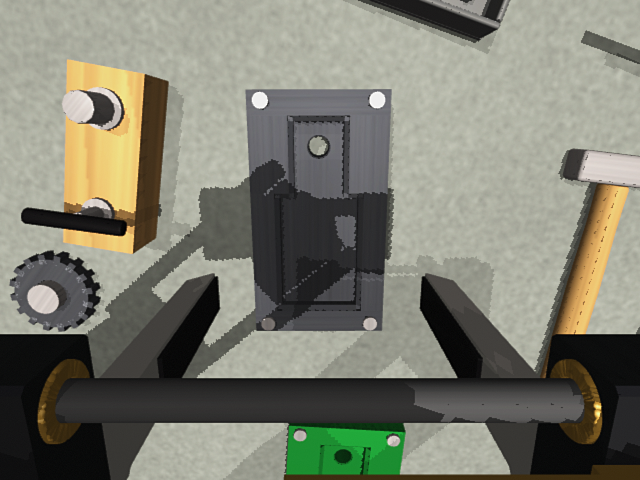

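View pics/w_rack.png

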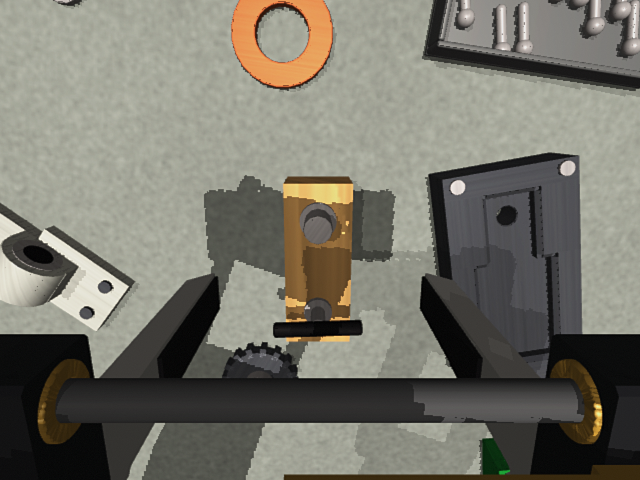

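View pics/w_hous.png

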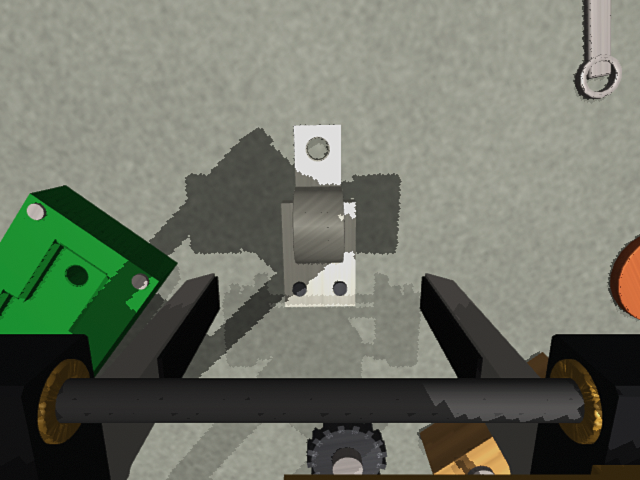

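Run:
```python
from h import *
def blob(f,c,r,bright):
    g=cv2.cvtColor(f["image"],cv2.COLOR_RGB2GRAY); x,y=c
    p=g[y-r:y+r+1,x-r:x+r+1]; th,m=cv2.threshold(p,0,255,(cv2.THRESH_BINARY if bright else cv2.THRESH_BINARY_INV)+cv2.THRESH_OTSU)
    cs=cv2.findContours(m,cv2.RETR_EXTERNAL,cv2.CHAIN_APPROX_NONE)[0]
    k=max(cs,key=cv2.contourArea); (a,b),(w,h),_=cv2.minAreaRect(k); return np.array([a+x-r,b+y-r]),(round(w,1),round(h,1))
deg=lambda v:np.degrees(np.arctan2(v[1],v[0]))
f=np.load("w_fix.npz")
S=[blob(f,c,12,True) for c in [(260,100),(377,100),(370,324),(268,324)]]; print(S)
X=ray(f,[s[0] for s in S],.044); print(X.round(4), X.mean(0))
print("sides",[np.linalg.norm(X[i]-X[i-1]).round(4) for i in range(4)],deg((X[0]+X[1]-X[2]-X[3])),deg(X[0]-X[3]),deg(X[1]-X[2]),deg(X[0]-X[1])-90)
H=ray(f,(318.5,146),.032)[0]; print("fhole",H, np.linalg.norm(H[:2]-X.mean(0)[:2]),deg(H-X.mean(0)))
f=np.load("w_hous.npz")
B=[blob(f,c,11,False) for c in [(299,289),(340,288)]]; print(B)
Hc=(317.5,148.5)
h=ray(f,Hc,.014)[0]; b=ray(f,[x[0] for x in B],.018); m=b.mean(0)
print("hous hole",h,b.round(4),np.linalg.norm(h[:2]-m[:2]),deg(h-m),deg(b[0]-b[1])-90)
for n,a in [("w_fix",(240,80,400,340)),("w_hous",(270,115,370,315)),("w_rack",(270,170,370,350))]:
    x0,y0,x1,y1=a; cv2.imwrite(f"pics/{n}_z.png",cv2.resize(np.load(n+".npz")["image"][y0:y1,x0:x1,::-1],None,fx=3 if n!="w_fix" else 2.3,fy=3 if n!="w_fix" else 2.3))
```

```text
[(array([259.5, 100. ]), (16.0, 15.0)), (array([376.5,  99. ]), (15.0, 16.0)), (array([370., 327.]), (18.0, 24.0)), (array([268. , 333.5]), (5.0, 24.0))]
[[ 0.5914 -0.1418  0.044 ]
 [ 0.6195 -0.2257  0.044 ]
 [ 0.4398 -0.2855  0.044 ]
 [ 0.4061 -0.2025  0.044 ]] [ 0.51418769 -0.21387024  0.044     ]
sides [np.float64(0.195), np.float64(0.0885), np.float64(0.1895), np.float64(0.0896)] 18.271687938258836 18.142659609296135 18.404476358149786 18.55366425999958
fhole [ 0.57236935 -0.19490959  0.032     ] 0.061193230200353804 18.050114289417408
[(array([299. , 287.5]), (19.0, 22.0)), (array([339., 288.]), (14.0, 14.0))]
hous hole [0.49400054 0.26279969 0.014     ] [[0.4215 0.1739 0.018 ]
 [0.4499 0.1561 0.018 ]] 0.1138740039811361 59.21111731952942 57.85010284395781
```

View pics/w_fix_z.png

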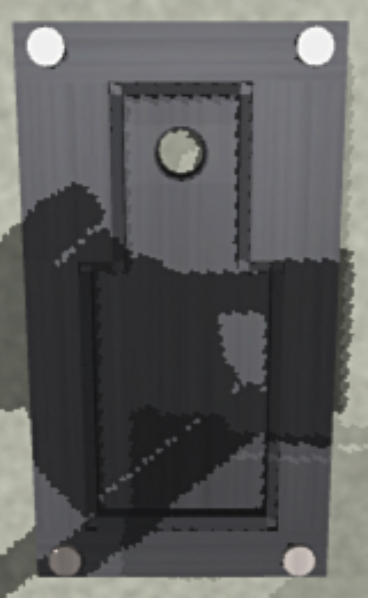

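View pics/w_hous_z.png

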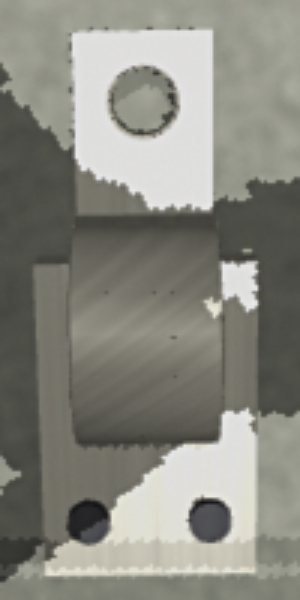

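View pics/w_rack_z.png

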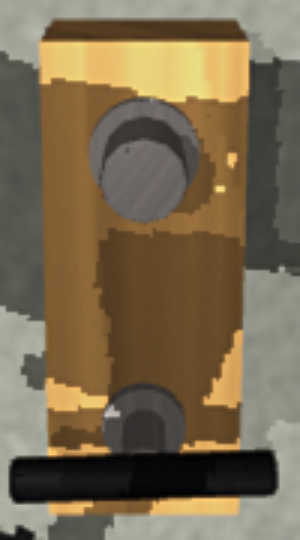

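Run:
```python
from h import *
deg=lambda v:np.degrees(np.arctan2(v[1],v[0]))
f=np.load("w_fix.npz"); X=ray(f,np.array([(45,47),(316,46),(299,560),(66,561)])/2.3+(240,80),.044)
c=X.mean(0); print("fix",c,[np.linalg.norm(X[i]-X[i-1]).round(4) for i in range(4)],deg(X[0]-X[3]),deg(X[1]-X[2]),deg(X[0]-X[1])-90,deg(X[3]-X[2])-90)
H=ray(f,(318.7,146.5),.032)[0];print("fhole",H,np.linalg.norm((H-c)[:2]),deg(H-c))
f=np.load("w_hous.npz"); s=lambda a:np.array(a)/3+(270,115)
h=ray(f,s((144,101)),.014)[0]; b=ray(f,s([(89,521),(211,520)]),.018); m=b.mean(0)
print("h",h,b,np.linalg.norm((h-m)[:2]),deg(h-m),deg(b[0]-b[1])-90)
e=ray(f,s([(72,31),(213,30)]),.014); w=ray(f,s([(34,264),(258,262)]),.014); n0=ray(f,s([(46,574),(256,572)]),0);n1=ray(f,s([(46,574),(256,572)]),.014)
for n,q in dict(e=e,w=w,n0=n0,n1=n1).items(): print(n,q.mean(0).round(4),np.linalg.norm(q[0]-q[1]).round(4),deg(q[0]-q[1])-90,"d hole",np.linalg.norm((q.mean(0)-h)[:2]))
f=np.load("w_rack.npz"); s=lambda a:np.array(a)/3+(270,170)
print(ray(f,s((144,180)),.085),ray(f,s((143,148)),.055))
r=ray(f,s([(41,40),(248,42)]),.05); print(np.linalg.norm(r[0]-r[1]),deg(r[0]-r[1])-90)
```

```text
fix [ 0.51705649 -0.21333663  0.044     ] [np.float64(0.1854), np.float64(0.0892), np.float64(0.1854), np.float64(0.0884)] 18.41262697356911 18.16224530667257 18.28913019378072 18.3404136323323
fhole [ 0.57204457 -0.19518512  0.032     ] 0.05790653361671969 18.268004302966734
h [0.49426554 0.26249    0.014     ] [[0.42146534 0.17270379 0.018     ]
 [0.45067882 0.15523293 0.018     ]] 0.11442461552643955 59.431065754666704 59.118846012220445
e [0.5031 0.2777 0.014 ] 0.0359 59.03110245333659 d hole 0.0175920044134909
w [0.4726 0.226  0.014 ] 0.0599 59.14661192651127 d hole 0.04239030451238616
n0 [0.4239 0.1433 0.    ] 0.0626 59.204390410013275 d hole 0.1384627542857479
n1 [0.4271 0.1487 0.014 ] 0.06 59.204390410013275 d hole 0.1321064631483318
[[ 0.54951322 -0.03420048  0.085     ]] [[ 0.55084444 -0.03366389  0.055     ]]
0.055237959747688414 7.505906793542678
```

Run:
```python
from cell import *
from h import *
q=list(quat(np.radians(59.2))); x,y=.4650,.2132
goto([x,y,.30],q); dwell(.1); print(np.round(current_ee_pos(),4))
r=move_l([x,y,.222],q,vel=.12,stop_force=15); dwell(.15); print(r,np.round(current_ee_pos(),4),np.round(current_wrist_force(),2))
set_gripper(0.0,45); print("w",current_grip_width()*94,np.round(current_wrist_force(),2),np.round(current_ee_pos(),4),np.round(current_moment(),2))
f=grab_frame("wrist"); cv2.imwrite("pics/g1.png",f["image"][:,:,::-1]); print(current_time_s())
```

```text
[0.466  0.2132 0.3017]
False [0.4656 0.2134 0.2231] [-1.1   0.08 -0.05]
w 35.64168707100301 [ 0.02 -0.78 -1.2 ] [0.4652 0.2131 0.222 ] [-0.07 -0.23 -0.01]
6.4417
```

View pics/g1.png

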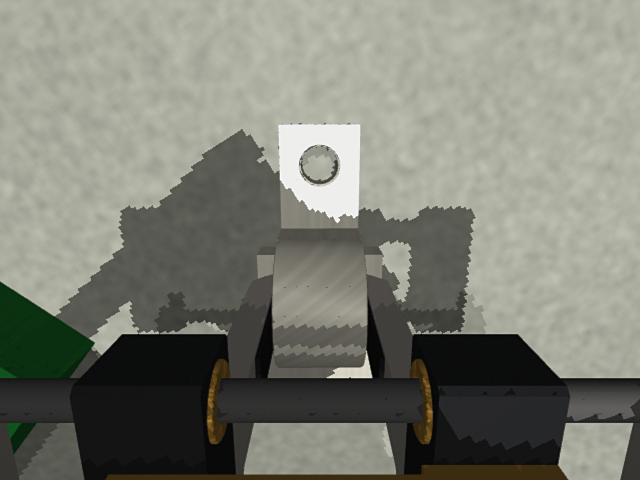

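Run:
```python
from cell import *
from h import *
p=current_ee_pos(); move_l([.465,.2132,.40],None,vel=.15); dwell(.3)
print("F",np.round(current_wrist_force(),2),np.round(current_moment(),2),current_grip_width()*94)
fx,fy,a=.5174,-.2132,18.28
q=list(quat(np.radians(a)))
goto([fx,fy,.40],q); dwell(.4)
f=grab_frame("wrist"); np.savez("w_held.npz",**f); cv2.imwrite("pics/held.png",f["image"][:,:,::-1])
print(np.round(current_ee_pos(),4),np.degrees(Ro.from_quat(current_tool_rot()).as_euler('xyz')),np.round(current_q(),3),current_time_s())
```

```text
F [ 0.3   0.32 -5.3 ] [ 0.   -0.07 -0.05] 35.7537953516154
[ 0.5175 -0.2129  0.4   ] [ 1.79997958e+02 -2.78782969e-03  1.83151200e+01] [-0.545  0.178  1.585  0.     1.378  0.706] 10.1083
```

View pics/held.png

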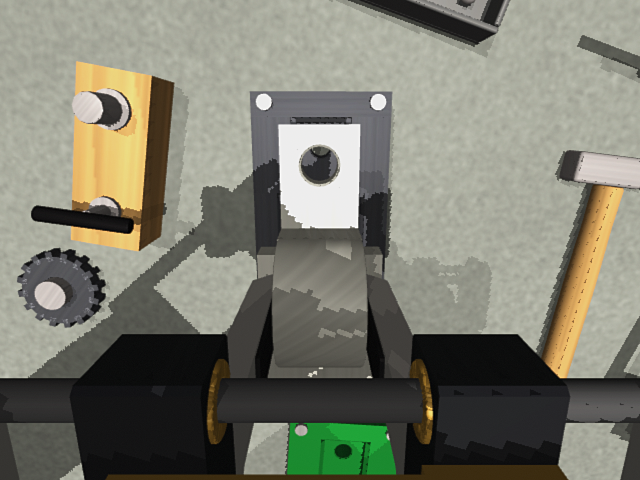

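Run:
```python
from h import *
deg=lambda v:np.degrees(np.arctan2(v[1],v[0]))
f=np.load("w_held.npz")
x0,y0,x1,y1=260,110,380,270
cv2.imwrite("pics/held_z.png",cv2.resize(f["image"][y0:y1,x0:x1,::-1],None,fx=3.7,fy=3.7))
W=world(f); print(W[205,305],W[140,300],W[140,340],W[130,320])
```

```text
[ 0.55159182 -0.19360848  0.19152763] [ 0.57889351 -0.18254398  0.19241774] [ 0.58446595 -0.19939243  0.1922677 ] [ 0.58576085 -0.18961014  0.19315712]
```

View pics/held_z.png

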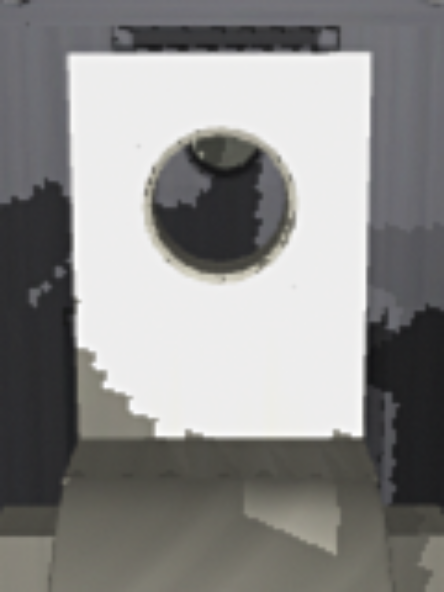

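Run:
```python
from h import *
f=np.load("w_held.npz"); s=lambda a:np.array(a)/3.7+(260,110)
h=ray(f,s((221,204)),.192)[0]; e=ray(f,s([(68,53),(371,52)]),.192); d=e[0]-e[1]
print(h,np.linalg.norm(d),np.degrees(np.arctan2(d[1],d[0]))-90)
c,sn=np.cos(np.radians(18.28)),np.sin(np.radians(18.28)); a=np.array([c,sn])
print("origin est",h[:2]-.057*a, e.mean(0)[:2]-.075*a)
g=np.load("w_fix.npz") # pocket edges, floor z .032: zoom coords
s=lambda a:np.array(a)/2.3+(240,80)
for uv,z in [([(127,97),(237,96)],.032),([(110,84),(252,84)],.044)]:
    e=ray(g,s(uv),z); print(z,np.linalg.norm(e[0]-e[1]),e.mean(0)[:2]-(.077+(.004 if z>.04 else 0))*a)
```

```text
[ 0.5711413  -0.19432934  0.192     ] 0.03605181692316886 18.498635163978136
origin est [ 0.5170178  -0.21220802] [ 0.51679622 -0.21207668]
0.032 0.03800671297300436 [ 0.5171701  -0.21374677]
0.044 0.04717681206758082 [ 0.51694602 -0.21348958]
```

Run:
```python
from cell import *
from h import *
q=list(quat(np.radians(18.2))); x,y=.5177,-.2138
move_l([x,y,.275],q,vel=.12); dwell(.4); print(np.round(current_ee_pos(),4),np.round(current_wrist_force(),2))
r=move_l([x,y,.262],q,vel=.03,stop_force=8); print(r,np.round(current_ee_pos(),4),np.round(current_wrist_force(),2),np.round(current_moment(),2))
if not r:
    r=move_l([x,y,.252],q,vel=.015,stop_force=8); print(r,np.round(current_ee_pos(),4),np.round(current_wrist_force(),2),np.round(current_moment(),2))
dwell(.2)
print(np.round(current_ee_pos(),4),np.round(current_wrist_force(),2))
f=grab_frame("wrist"); np.savez("w_set.npz",**f); cv2.imwrite("pics/set.png",f["image"][:,:,::-1]); print(current_time_s())
```

```text
[ 0.5177 -0.2138  0.2753] [ 0.13 -0.64 -6.11]
False [ 0.5176 -0.2138  0.2617] [ 0.2   0.31 -4.99] [0.03 0.01 0.05]
True [ 0.5178 -0.2139  0.254 ] [-0.31 -0.34  4.92] [ 0.07 -0.09  0.03]
[ 0.5177 -0.2138  0.254 ] [ 0.19 -0.67  6.12]
13.075
```

View pics/set.png

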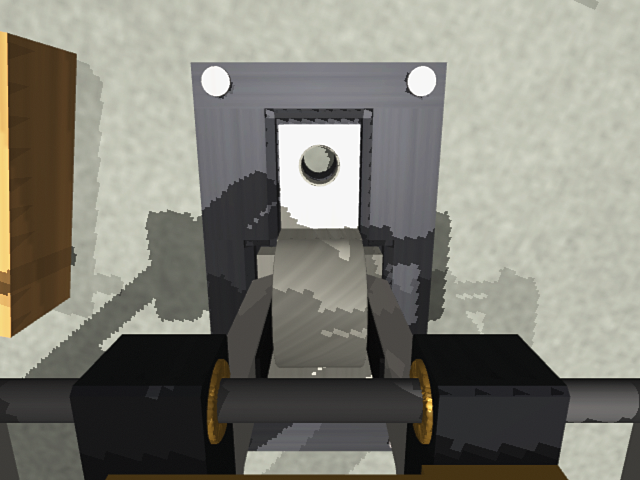

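Run:
```python
from cell import *
from h import *
set_gripper(0.8); dwell(.1); print(np.round(current_ee_pos(),4),np.round(current_wrist_force(),2))
q=list(quat(np.radians(18.28)))
move_l([.5176,-.2133,.392],q,vel=.15); dwell(.3); print(np.round(current_ee_pos(),4))
f=grab_frame("wrist"); np.savez("w_seat.npz",**f); cv2.imwrite("pics/seat.png",f["image"][:,:,::-1])
x0,y0,x1,y1=240,80,400,340
cv2.imwrite("pics/seat_z.png",cv2.resize(f["image"][y0:y1,x0:x1,::-1],None,fx=2.3,fy=2.3));print(current_time_s())
```

```text
[ 0.5163 -0.213   0.2515] [-0.27  0.11  1.57]
[ 0.5175 -0.2133  0.3912]
15.3833
```

View pics/seat_z.png

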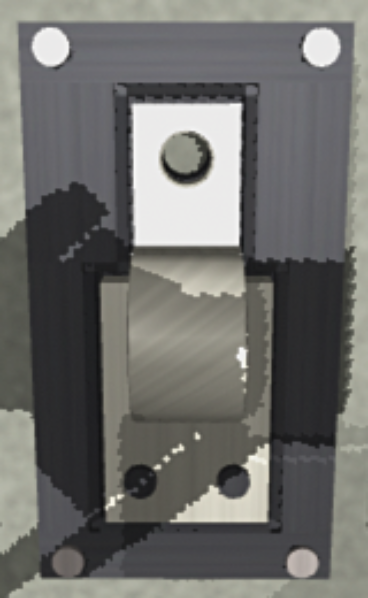

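Run:
```python
from h import *
f=np.load("w_seat.npz"); s=lambda a:np.array(a)/2.3+(240,80)
h=ray(f,s((186,157)),.046)[0]; e=ray(f,s([(132,103),(244,103)]),.046); n=ray(f,s([(107,522),(267,522)]),.046)
d=e.mean(0)-n.mean(0); print("hole",h,e.mean(0),n.mean(0),np.linalg.norm(d),np.degrees(np.arctan2(d[1],d[0])))
W=world(f)
for p in [(150,120),(225,120),(150,220),(225,220),(110,320),(110,500),(260,500),(185,480),(262,350)]:
    u,v=s(p).astype(int); print(p,np.median(W[v-2:v+3,u-2:u+3,2]).round(4))
X=ray(f,s([(50,47),(321,48),(302,563),(68,563)]),.044);print(X.mean(0))
```

```text
hole [ 0.57170555 -0.19534513  0.046     ] [ 0.5885227  -0.19047288  0.046     ] [ 0.44569866 -0.23745881  0.046     ] 0.15035419448397996 18.210055342812005
(150, 120) 0.0459
(225, 120) 0.0461
(150, 220) 0.0463
(225, 220) 0.0463
(110, 320) 0.0461
(110, 500) 0.0458
(260, 500) 0.0461
(185, 480) 0.0463
(262, 350) 0.0462
[ 0.51678933 -0.21324717  0.044     ]
```

Run:
```python
from cell import *
from h import *
q=list(quat(np.radians(7.5))); x,y=.5499,-.0341
set_gripper(0.7); goto([x,y,.33],q); dwell(.2)
r=move_l([x,y,.2585],q,vel=.1,stop_force=10); dwell(.3); print(r,np.round(current_ee_pos(),4),np.round(current_wrist_force(),2))
f=grab_frame("wrist"); cv2.imwrite("pics/p0.png",f["image"][:,:,::-1])
set_gripper(0.0,40); dwell(.1); print(current_grip_width()*94,np.round(current_ee_pos(),4),np.round(current_wrist_force(),2))
f=grab_frame("wrist"); cv2.imwrite("pics/p1.png",f["image"][:,:,::-1]);print(current_time_s())
```

```text
False [ 0.5501 -0.0341  0.2591] [ 0.1   0.18 -0.41]
21.256209429757497 [ 0.5499 -0.0341  0.2585] [ 0.03  0.73 -0.9 ]
18.8917
```

View pics/p1.png

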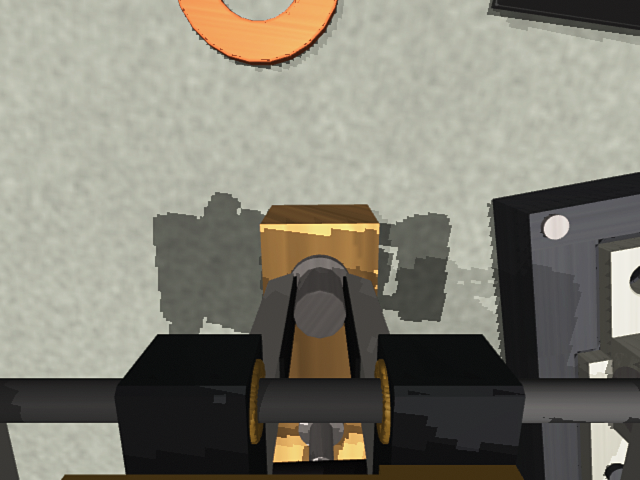

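Run:
```python
from cell import *
from h import *
move_l([.5499,-.0341,.39],None,vel=.12); dwell(.2); print("F",np.round(current_wrist_force(),2),current_grip_width()*94)
q=list(quat(np.radians(18.2)))
goto([.5715,-.1954,.39],q); dwell(.4); print(np.round(current_ee_pos(),4),np.round(current_q(),2))
for n in ["wrist","scene","top"]:
    f=grab_frame(n); np.savez(f"p_{n}.npz",**f); cv2.imwrite(f"pics/p2{n}.png",f["image"][:,:,::-1])
    if n!="wrist":
        u,v=proj(f,[.5715,-.1954,.15])[0].astype(int); cv2.imwrite(f"pics/p2{n}_z.png",cv2.resize(f["image"][v-60:v+60,u-60:u+60,::-1],None,fx=5,fy=5)); print(n,u,v)
print(current_time_s())
```

```text
F [ 0.02 -0.03 -1.33] 21.274011250417878
[ 0.5716 -0.1944  0.3902] [-0.47  0.28  1.48  0.    1.38  0.78]
scene 226 256
top 416 177
21.5833
```

View pics/p2wrist.png

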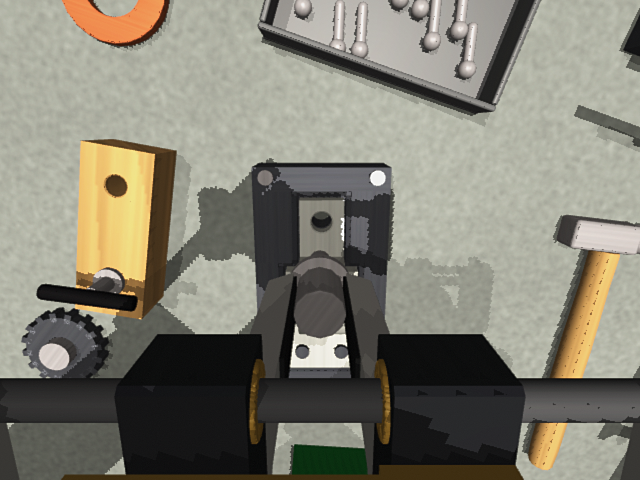

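View pics/p2scene_z.png

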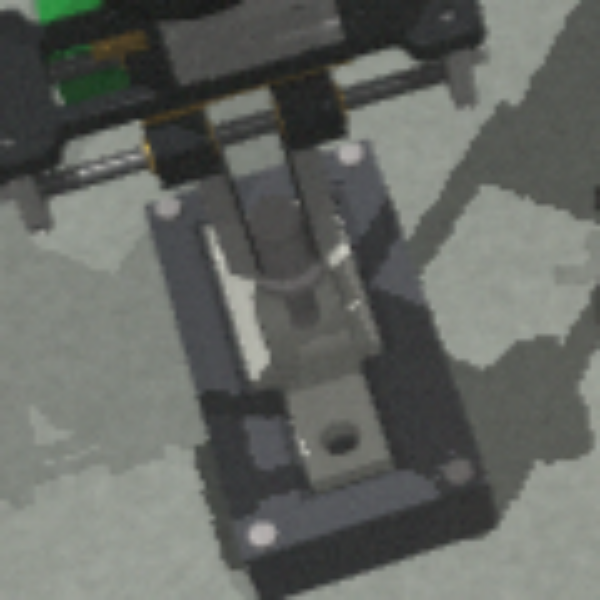

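View pics/p2top_z.png

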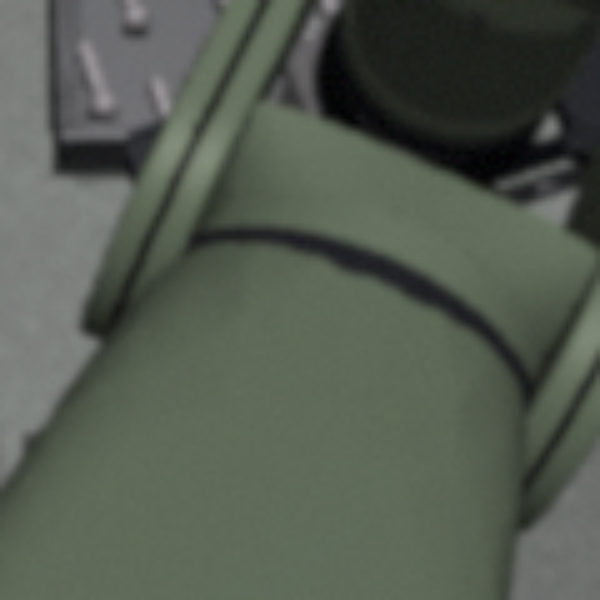

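Run:
```python
from h import *
f=np.load("p_wrist.npz"); cv2.imwrite("pics/p2w_z.png",cv2.resize(f["image"][170:370,250:390,::-1],None,fx=3,fy=3))
for z in (.2167,): print(ray(f,(320,309),z))
g=np.load("p_scene.npz"); s=lambda a:np.array(a)/5+(226-60,256-60)
print("tip",ray(g,s((304,320)),.1397),"collar top ctr",ray(g,s((293,273)),.1867), "knob top",ray(g,s((275,210)),.2167))
print(world(f)[309,320])
```

```text
[[ 0.5735467  -0.19319453  0.2167    ]]
tip [[ 0.57235745 -0.19631294  0.1397    ]] collar top ctr [[ 0.58034634 -0.19216466  0.1867    ]] knob top [[ 0.57090391 -0.19458235  0.2167    ]]
[ 0.57302493 -0.19336924  0.21551077]
```

View pics/p2w_z.png

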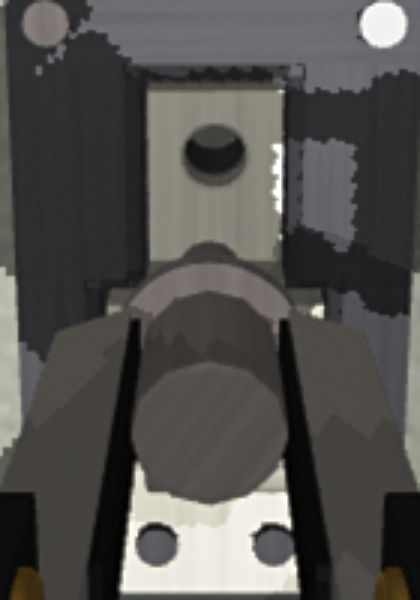

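Run:
```python
from h import *
f=np.load("p_wrist.npz"); s=lambda a:np.array(a)/3+(250,170)
a=np.radians(18.2); X=np.array([np.cos(a),np.sin(a)]); Y=np.array([np.sin(a),-np.cos(a)]); T=np.array([.5716,-.1944])
for n,p,z,r in [("ktop far",(210,362),.2167,.011),("ktop near",(210,502),.2167,-.011),("kbase far",(209,291),.1867,.011),("collar far",(208,262),.1867,.015),("shoulder far",(208,242),.1447,.006),("tip far",(208,242),.1397,.003)]:
    d=ray(f,s(p),z)[0][:2]-T; print(n,"x %.4f y %.4f"%(d@X-r,d@Y))
h=ray(f,s((214,154)),.046)[0]; print("hole",h)
```

```text
ktop far x -0.0008 y -0.0005
ktop near x 0.0006 y -0.0005
kbase far x -0.0012 y -0.0007
collar far x -0.0005 y -0.0008
shoulder far x -0.0009 y -0.0008
tip far x 0.0006 y -0.0008
hole [ 0.57176624 -0.19523842  0.046     ]
```

Run:
```python
from cell import *
from h import *
q=list(quat(np.radians(18.2))); x,y=.5719,-.1957
move_l([x,y,.302],q,vel=.1); dwell(.4); print(np.round(current_ee_pos(),4),np.round(current_wrist_force(),2))
r=move_l([x,y,.285],q,vel=.03,stop_force=8); print(r,np.round(current_ee_pos(),4),np.round(current_wrist_force(),2),np.round(current_moment(),2))
if not r:
    r=move_l([x,y,.2525],q,vel=.03,stop_force=10); print(r,np.round(current_ee_pos(),4),np.round(current_wrist_force(),2),np.round(current_moment(),2))
f=grab_frame("wrist"); cv2.imwrite("pics/ins.png",f["image"][:,:,::-1]);print(current_time_s(),current_grip_width()*94)
```

```text
[ 0.572  -0.1957  0.3023] [-0.16  0.16 -1.03]
False [ 0.5719 -0.1957  0.2849] [-0.27 -0.78 -1.78] [ 0.03 -0.01  0.02]
True [ 0.5718 -0.1956  0.2545] [-0.55  0.72  4.36] [ 0.07  0.12 -0.01]
24.7333 21.48550073632007
```

View pics/ins.png

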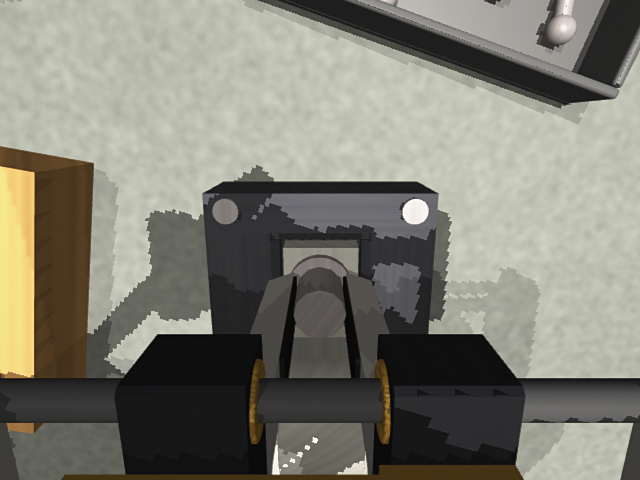

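Run:
```python
from cell import *
from h import *
q=list(quat(np.radians(18.2)))
set_gripper(0.6); print(np.round(current_ee_pos(),4),np.round(current_wrist_force(),2))
move_l([.5718,-.1956,.36],q,vel=.12); goto([.5176,-.2133,.42],q); dwell(.4)
f=grab_frame("wrist"); np.savez("w_fin.npz",**f); cv2.imwrite("pics/fin.png",f["image"][:,:,::-1])
f=grab_frame("scene"); np.savez("s_fin.npz",**f); cv2.imwrite("pics/fins.png",f["image"][:,:,::-1]);print(current_time_s(),np.round(current_wrist_force(),2))
```

```text
[ 0.571  -0.1952  0.2529] [-0.58  1.29  0.95]
27.4167 [-0.14 -0.33 -0.06]
```

View pics/fin.png

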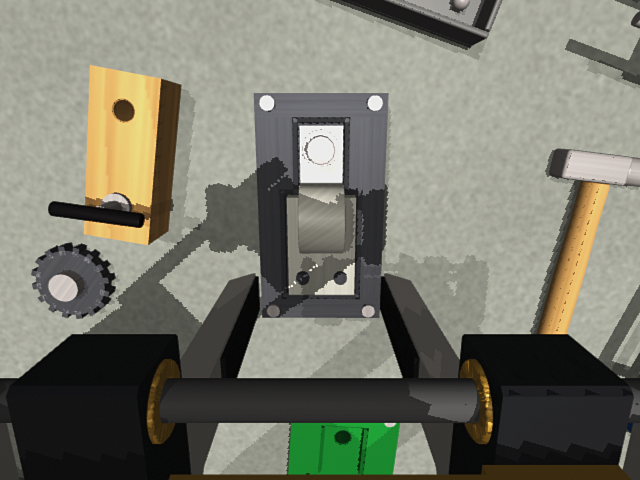

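View pics/fins.png

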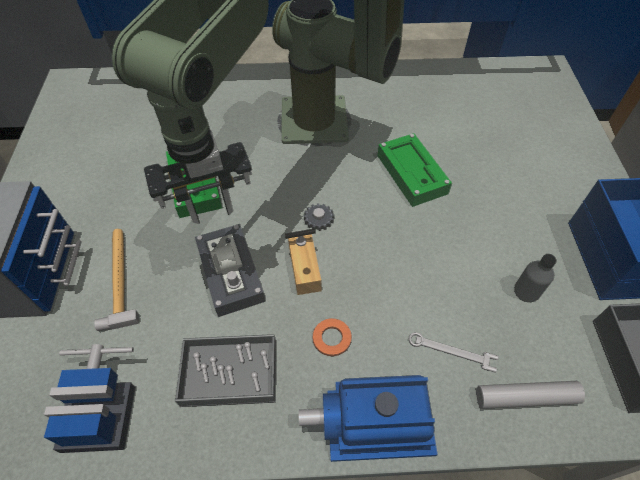

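Run:
```python
from cell import *
from h import *
f=np.load("w_fin.npz"); W=world(f)
for p in [(320,150),(314,150),(326,150),(320,144),(320,157),(303,175),(340,175),(295,225),(295,290),(350,290),(322,285)]: print(p,np.median(W[p[1]-1:p[1]+2,p[0]-1:p[0]+2],axis=(0,1)).round(4))
a=cv2.cvtColor(np.load("f_scene.npz")["image"],7);b=cv2.cvtColor(np.load("s_fin.npz")["image"],7)
for n,(x0,y0,x1,y1) in dict(flange=(305,310,360,365),gear=(300,200,340,232),wrench=(400,325,505,380),oil=(505,245,565,310),mallet=(85,220,145,335)).items(): print(n,cv2.absdiff(a,b)[y0:y1,x0:x1].mean().round(1))
cv2.imwrite("pics/fin_z.png",cv2.resize(f["image"][85:325,250:395,::-1],None,fx=2.4,fy=2.4))
```

```text
(320, 150) [ 0.5712 -0.1947  0.0811]
(314, 150) [ 0.5695 -0.1904  0.081 ]
(326, 150) [ 0.5724 -0.199   0.0811]
(320, 144) [ 0.5751 -0.1933  0.0811]
(320, 157) [ 0.566  -0.1963  0.0814]
(303, 175) [ 0.5448 -0.1881  0.0459]
(340, 175) [ 0.5546 -0.2181  0.0459]
(295, 225) [ 0.5016 -0.1944  0.0464]
(295, 290) [ 0.4426 -0.2129  0.0469]
(350, 290) [ 0.4584 -0.2606  0.0461]
(322, 285) [ 0.455  -0.2349  0.0464]
flange 7.1
gear 8.2
wrench 7.3
oil 6.0
mallet 7.2
```

View pics/fin_z.png

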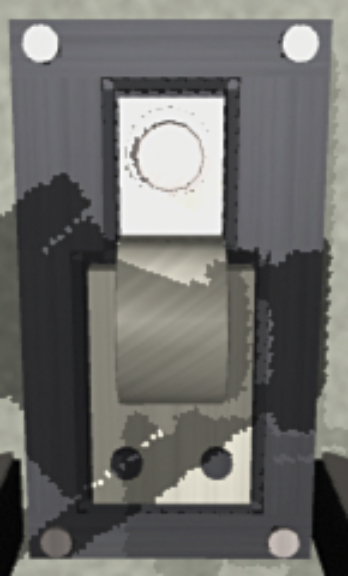

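Knob top at 81 mm and foot at 46 mm are both the values for fully home, and the housing is flat and square. Handing in.

```bash
python3 -c "
from cell import *
print(current_time_s()); print(sign_off())"
```

```text
27.4167
the job is handed in; nothing more can be done
None
```

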